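# Find the hidden slot and lock the parts case

## Task

Lock the steel parts case with the tee key that stands in the holder: put the key in the lock, press lightly and turn it gently back and forth until you feel it drop into the hidden slot, and push it fully home before you turn the lock. Then turn the key clockwise, gently, just to the stop so that the bolt is out, and leave it standing fully home in the lock. Never force the lock, and leave the other things on the bench where they are.

Things in the scene. Friction and masses are not known exactly. Their poses are not given: they have to be found in the camera images.
- tee_key: Upright steel tee key, 92 mm tall, 0.15 kg. Origin: centre of its underside; z up. From below: a flat bit 18 (y) x 6 (x) mm, 10 mm high, parallel to the handle and the same after a half turn; a round barrel 20 mm across with a chamfered foot, z = 10 to 50; a 13 mm shank; a dark handle bar. It starts standing in the holder, its yaw within 0.6 rad of the holder's.
- key_handle (a point): Centre of the key's flat-sided dark handle bar, 83 mm above the key's underside. The bar is 64 (key's y) x 14 (x) x 18 (z) mm; grip it across its 14 mm.
- holder: Fixed aluminium block 58 x 58 x 45 mm on a foot 98 (y) x 58 x 10 mm, with an upright round hole 23 mm across and 35 mm deep in which the key stands. Origin: centre of its underside.
- case: Fixed grey flat steel parts case, 130 (x) x 190 (y) x 40 mm, wire handle on its -x side. Origin: centre of its underside. A dark steel lock body 60 x 60 mm stands on the lid, its top 95 mm above the origin. Key fully home: its underside is 55 mm above the case's underside (65 mm while the bit still rides on the drum in the lock, undepressed).
- keyhole (a point): Centre of the mouth of the keyhole, a vertical round well 22.5 mm across in the lock body's top, at x = -15, y = +25, z = 95 mm of the case. A soft black seal (no resistance) hides a sprung drum 30 mm below the mouth with a slot 21.6 x 8.4 mm for the bit, lying within 0.5 rad either side of the case's y axis. Within about 0.1 rad of it the bit drops in, 10 mm deep.
- lock_press (a joint): How far the drum is pressed down on its spring (m), 0 when free: 2.5 N starts it, each mm takes 1 N more. When the bit drops in, the drum springs back up round it and the force falls away; fully home, the barrel's shoulder rests on the drum's top and presses it down if pushed on. Beyond 0.007 (about 9 N) the lock counts as forced.
- lock_twist (a joint): How far the lock's torsion spring, between drum and bolt, is twisted (rad), clockwise positive, 0 at rest: 1.5 N m per rad, about 0.05 while the drum turns (its friction is 0.08 N m). It grows when the key is turned on against the stop, or anticlockwise with the bit in the slot; beyond 0.16 either way (about 0.24 N m) the lock counts as forced.
- bolt (a joint): Travel (m) of the 14 x 12 mm bolt out of the lock body's -y side towards a steel keeper: 0 drawn in, 0.018 fully out. It follows the drum, which turns with the key once the bit is in its slot: 0.036 m per rad, from its start 0.5 rad clockwise (seen from above) to a stop. It cannot turn anticlockwise from its start.
- bearing_1: Bystander: small ball bearing, 42 mm across, lying on the bench.
- paste_tin: Bystander: flat round tin, 70 mm across, 26 mm high.
- brush: Bystander: flat brush with a wooden handle, 197 mm long, near the bench's front edge.
Things that resemble listed ones, but are neither listed nor needed, are in the scene too. Of the things that look like the tee_key, the middle-sized one is meant.

How it is judged:
On the way, in this order (a step that is already met when the one before it is completed fails the run):
1. the key is fully home in the hidden slot while the bolt is still less than 6 mm out (z of tee_key in the frame of case below 0.057 m and x of tee_key in the frame of case between -0.02 and -0.01 m and y of tee_key in the frame of case between 0.02 and 0.03 m and value of joint bolt below 0.006 m), for 0.1 s.
2. the bolt is more than 15.5 mm out, the key home (z of tee_key in the frame of case below 0.057 m and x of tee_key in the frame of case between -0.02 and -0.01 m and y of tee_key in the frame of case between 0.02 and 0.03 m and value of joint bolt above 0.0155 m), for 0.1 s.
At the end, for the whole second after the job is handed in: The bolt is more than 15.5 of its 18 mm out, the key stands upright within 0.12 rad in the keyhole (within 5 mm of its axis) and fully home (underside less than 57 mm above the case's underside), released and at rest (all of step 2 and angle between tee_key's own z axis and vertical below 0.12 rad and linear speed of tee_key below 0.02 m/s and contact force between the fingers and tee_key below 0.1 N); the robot touches nothing.
It fails at once if the drum is pressed down more than 7 mm (about 9 N) (value of joint lock_press above 0.007 m).
It fails at once if the lock is twisted by force: its spring wound by more than 0.16 rad (about 0.24 N m) (value of joint lock_twist above 0.16 rad or value of joint lock_twist below -0.16 rad).
It fails at once if the key is pushed against the case or lock body with more than 25 N (contact force between tee_key and case above 25 N).
It fails at once if a bystander is moved more than 30 mm (distance of any of bearing_1, paste_tin, brush from where it was at the start of the episode above 0.03 m).
It also fails if it takes over 72 s, if anything falls off the work surface, if the arm or the gripper's body presses on something with over 40 N, if the wrist force passes 120 N, or if a joint passes its speed limit or range.

## Robot

A 7-joint arm with a two-finger parallel gripper is mounted at the origin on a cart in front of the work surface, level with it; the furniture and walls round the work are solid. World frame = base frame: x ahead of the robot, y to its left, z up, the work surface at z = 0. Lengths are in m, angles in rad, forces in N, time in s.
With the tool pointing down it reaches from about 0.35 to 0.9 m from the base axis. Payload 8.1 kg.
Tool frame: the origin (TCP) lies midway between the tips of the shut fingers; the grasp point (between the pads) lies 19 mm behind it; z points along the fingers, y is the line along which they close (so a half turn about z gives the same grasp; the last joint's range is limited). The gripper opens to 92 mm and grips with 3 to 60 N. Pads are 19 mm wide; open, the fingers measure 130 mm over their backs; the gripper's body (75 mm by 190 mm) begins 47 mm behind the grasp point.
Start: joints at [-1.324, 0.434, 0.025, 1.573, -0.012, 1.134, -0.075], TCP at [0.214, 0.587, 0.227] pointing down, gripper open.
Joint ranges: [-2.62, 2.62], [-0.44, 2.09], [-1.27, 1.32], [0.08, 2.57], [-1.32, 4.46], [0.12, 2], [-2.74, 2.74]. Speed limits (rad/s): [2.22, 2.22, 3.01, 3.01, 3.14, 3.14, 3.14].

## Interface

Orientations are given as a rotation vector (axis times angle).
In Python, from cell import arm gives the robot as it stands.
- The arm moves only by the tool send_rows, never from a script. Its argument "increments" is a list of rows, each a list of 3 entries, a list of its own where there are three numbers: the finger opening in cm, from 0 to 9.18, then the shift along the tool's x, y, z in cm, then the turn, a rotation vector about the tool's x, y, z in rad. A call has 1 to 5 rows; each row shifts and turns the commanded pose from where the row before left it, along the tool's axes as they then stand; what a row does not reach is not made up. A row lasts 1/10 s, in which the tool goes at most 50 mm and 8.59 degrees, less where a joint would pass 70% of its speed; a pose out of reach is approached as far as the arm can. A call is refused whole if a number of a shift passes 5 or a number of a turn 0.15, either way. A call with a gripper value outside its range is refused whole. The fingers move at their own pace and stop on an object; "force" is the grip in N (left out, the last holds). Time passes only in rows, so rows that do not move let the fingers close. It gives the time, the measured TCP pose, the force, the opening and the grip force at its end, in the units of the state.
- arm.observe(): the state, without advancing time (a new reading comes with each control period).
- arm.get_image(name): name is "side" or "top"; returns the picture (420x560x3 uint8, red, green, blue); there is no depth.
- arm.camera_params(name): a dict with "camera_matrix" (3x3 intrinsics, pixels), "k1" (the pictures are not rectified: a ray, as slopes to the right and down, at radius r is drawn at 1 + k1 r^2 times it, then the intrinsics apply), "R" (3x3) and "t" (3): a world point X has camera coordinates R X + t. Camera axes: x right, y down, z forward; pixel columns grow to the right and rows downward; lengths in m; the calibration is good to about 2 mm. A picture is of the moment at which its call begins. camera_params takes no time and is no camera call.
- arm.sign_off(): hands the job in; it is judged then, once.
The state is a dict: "clock": time; "joints": joint angles; "dq": joint speeds; "joint_efforts": joint torques, N m; "position": TCP position; "ee_rot": TCP orientation; "force": force on the tool from outside, world axes, zero at the start; "ft_torque": the same for the moment, N m; "width": opening from 0.0 (shut) to 1.0 (fully open); "gripper_force": force on a finger pad.
Only numpy, scipy, OpenCV 4.12 (cv2) and the standard library are available. Lean on these libraries where they do the work, as an engineer would, in place of code of your own. Each camera call takes 0.05 s, during which the arm holds its last target. There are 200 camera calls.

## Working session

There is one attempt and no reset: what is moved stays moved. The work goes in short steps, Python scripts to look and compute and a tool call to move; the robot and the scene stay as the last step left them, time stands still between calls to the robot, and variables do not carry over. Pictures are saved under pics/ and viewed, at most 10 in all, crops included, and the job is handed in when it is done.

Besides the shell and the picture viewer there is one more tool, called as a command line: name --argument value ..., lists and objects as JSON in quotes. send_rows: Moves the arm, as the interface text tells. Its arguments: {"type":"object","properties":{"increments":{"type":"array"},"force":{"type":"number"}},"required":["increments"]}

```bash
mkdir -p pics
python3 - <<'E'
from cell import arm
import cv2
for n in("side","top"):
    im=arm.get_image(n); cv2.imwrite(f"pics/{n}0.png",im[:,:,::-1]); print(n,arm.camera_params(n))
print(arm.observe())
E
```

```text
side {'camera_matrix': array([[403.97934743,   0.        , 278.02581816],
       [  0.        , 403.97934743, 209.671172  ],
       [  0.        ,   0.        ,   1.        ]]), 'k1': 0.005867527728604872, 'R': array([[ 0.98987783, -0.14067383, -0.01878189],
       [-0.07044576, -0.37213781, -0.92550032],
       [ 0.12320423,  0.91745535, -0.37828084]]), 't': array([-0.48785206,  0.19935614,  0.70484131])}
top {'camera_matrix': array([[379.50954749,   0.        , 277.87925995],
       [  0.        , 379.50954749, 210.16500854],
       [  0.        ,   0.        ,   1.        ]]), 'k1': -0.09913163281738166, 'R': array([[ 0.01190078, -0.9999146 , -0.00540037],
       [-0.9904939 , -0.01104813, -0.13711229],
       [ 0.13704092,  0.00698077, -0.99054079]]), 't': array([0.22601242, 0.5217182 , 1.08925508])}
{'clock': 0.1, 'joints': array([-1.32360171,  0.43515821,  0.02496692,  1.5739936 , -0.01156172,
        1.13397253, -0.07508769]), 'dq': array([ 0.00053794, -0.00242252,  0.00029596, -0.00071155, -0.00012122,
       -0.00145499,  0.00146379]), 'joint_efforts': array([ 3.07744827e-03, -6.69124174e+01,  9.87602770e-01, -3.15142500e+01,
       -6.05895510e-02,  3.74188379e-02,  2.24315755e-05]), 'position': array([0.21409591, 0.58671512, 0.22602516]), 'ee_rot': array([-5.46698119e-01, -3.09357317e+00,  2.17572694e-03]), 'force': array([ 0.24559746,  0.57481755, -1.0273881 ]), 'ft_torque': array([-0.02260737,  0.02254215, -0.04812643]), 'gripper_force': 0.0, 'width': 1.0027844255478757}
```

View pics/top0.png

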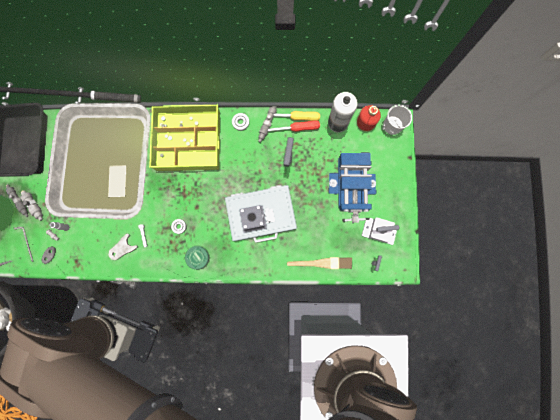

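View pics/side0.png

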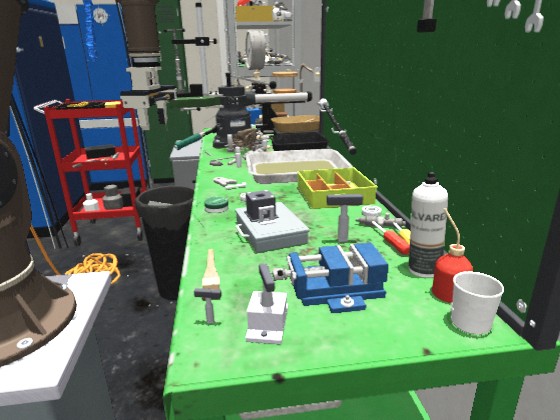

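Three tee-like things in the top view: the large one at (288,150), one in the aluminium block at (381,230), and the small one at (377,263). The one in the holder fits, since it is middle-sized and stands in the block. The case is at (261,213) with its lock body at (253,217). I'll confirm in an enlarged crop.

Run:
```python
import cv2,numpy as np
t=cv2.imread("pics/top0.png"); s=cv2.imread("pics/side0.png")
r=lambda im,x,y,w,h,W,H:cv2.resize(im[y:y+h,x:x+w],(W,H),interpolation=cv2.INTER_CUBIC)
a=r(t,215,180,90,65,400,289); b=r(t,350,210,60,65,400,433)[:311]
# panels: left top-case (x215,y180,x4.444), side crops
A=r(t,220,180,80,60,400,300); B=r(t,350,210,60,45,400,300)
C=r(s,235,180,80,60,400,300); D=r(s,190,255,120,90,400,300)
cv2.imwrite("pics/c1.png",np.vstack([np.hstack([A,B]),np.hstack([C,D])]))
```

```text
(no output)
```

View pics/c1.png

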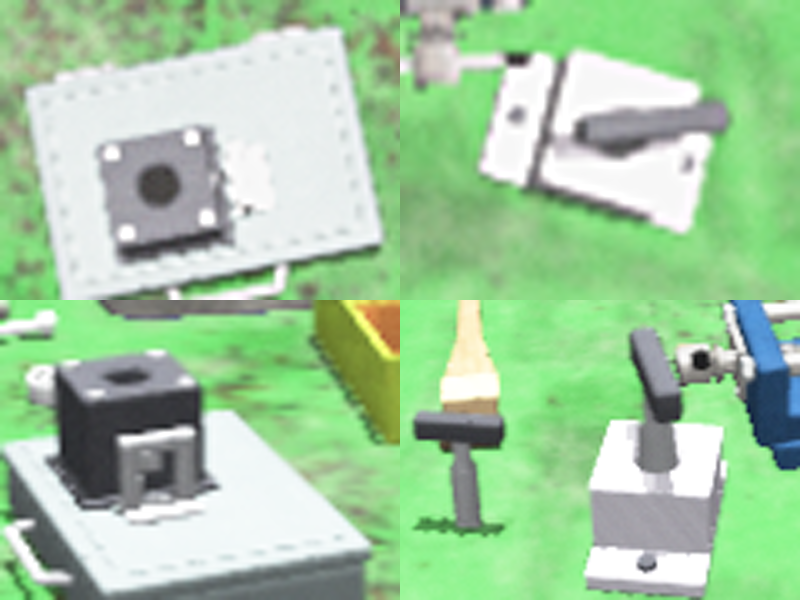

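Panels (crop to picture): the keyhole is at about (251.6,217) top and (260.4,195.4) side. The handle bar of the key in the holder runs (376.7,229)–(398.5,227.3) top, with its centre at about (266.8,277.8) side. It is larger than the small free-standing tee at left and smaller than the big one behind, so it is the middle-sized key.

```bash
cat > h.py <<'E'
import numpy as np, cv2
from cell import arm
from scipy.optimize import least_squares
from scipy.spatial.transform import Rotation as Ro
P={n:arm.camera_params(n) for n in("side","top")}
def proj(n,X):
    p=P[n]; X=np.atleast_2d(X)
    return cv2.projectPoints(X.astype(float),cv2.Rodrigues(p["R"])[0],p["t"],p["camera_matrix"],np.array([p["k1"],0,0,0,0.]))[0][:,0]
def atz(n,px,z):
    p=P[n]; u=cv2.undistortPoints(np.array([[px]],float),p["camera_matrix"],np.array([p["k1"],0,0,0,0.]))[0,0]
    d=p["R"].T@[u[0],u[1],1]; c=-p["R"].T@p["t"]; return c+d*(z-c[2])/d[2]
def tri(s,t):
    f=lambda X:np.r_[proj("side",X)[0]-s,proj("top",X)[0]-t]
    r=least_squares(f,[.4,0,.1]); return r.x,r.fun
E
python3 - <<'E'
from h import *
print("keyhole",tri((260.4,195.4),(251.6,217)))
print("handle",tri((266.8,277.8),(387.8,228.1)))
for z in(.103,.113): print("top handle",z,atz("top",(387.6,228.1),z), atz("side",(266.8,277.8),z-0.0))
print("khz95",atz("top",(251.6,217),.095),atz("side",(260.4,195.4),.095))
a,b=[atz("top",p,.102) for p in((376.7,229.2),(398.5,227.3))]; d=a-b;print("bar",d,np.linalg.norm(d),np.arctan2(d[1],d[0]))
c=[atz("top",(220+x/5,180+y/5),.04)[:2] for x,y in((25,90),(342,28),(382,245),(65,298))]
c=np.array(c);print(c,c.mean(0))
for i,j in((0,1),(3,2),(3,0),(2,1)): e=c[j]-c[i];print(np.linalg.norm(e),np.arctan2(e[1],e[0]))
# holder foot corners in B -> z=.01/.0
for x,y,z in((110,50,.01),(82,172,.01),(290,230,.05),(300,90,.05),(175,50,.05),(140,190,.05)):print(atz("top",(350+x/6.667,210+y/6.667),z))
E
```

```text
keyhole (array([0.49237101, 0.30518076, 0.09357803]), array([-0.43328637,  0.07091564,  0.02711052, -0.49312816]))
handle (array([ 0.46469289, -0.0789457 ,  0.09244799]), array([-0.18766062,  0.02914036,  0.01380138, -0.3305695 ]))
top handle 0.103 [ 0.46276626 -0.0752968   0.103     ] [ 0.4633462  -0.09588232  0.103     ]
top handle 0.113 [ 0.46183207 -0.07244137  0.113     ] [ 0.46177591 -0.11196691  0.113     ]
khz95 [0.49080493 0.30511856 0.095     ] [0.49314998 0.30162147 0.095     ]
bar [-0.00586     0.06199249  0.        ] 0.06226884428579463 1.6650439301345978
[[0.55342415 0.38993464]
 [0.59297277 0.20146541]
 [0.46335136 0.17691653]
 [0.42996645 0.3625991 ]] [0.50992868 0.28272892]
0.19257399435202754 -1.3639561852130369
0.18865992279392063 -1.3929013731085822
0.1264477614934659 0.21790076795730262
0.13192557672002134 0.18717221704278927
[ 0.50323589 -0.0376226   0.01      ]
[ 0.44740959 -0.02379882  0.01      ]
[ 0.41980992 -0.10677568  0.05      ]
[ 0.48148218 -0.11288004  0.05      ]
[ 0.49868354 -0.05739932  0.05      ]
[ 0.43684509 -0.04059264  0.05      ]
```

send_rows --increments '[[5,[0,0,0],[0,0,0.14]],[5,[0,0,0],[0,0,0.14]],[5,[0,0,0],[0,0,0.14]],[5,[0,0,0],[0,0,0.14]],[5,[0,0,0],[0,0,0.14]]]'

```text
clock: 0.6
position: [0.2141, 0.5869, 0.2263]
ee_rot: [1.582, 2.714, -0.001]
force: [0.0, -0.6, 0.1]
width: 0.615
gripper_force: 0.0
```

send_rows --increments '[[5,[0,0,0],[0,0,0.14]],[5,[0,0,0],[0,0,0.14]],[5,[0,0,0],[0,0,0.146]],[5,[-4.56,1.24,0],[0,0,0]],[5,[-4.56,1.24,0],[0,0,0]]]'

```text
clock: 1.1
position: [0.247, 0.4981, 0.2257]
ee_rot: [2.11, 2.326, -0.001]
force: [0.9, -0.5, 0.3]
width: 0.543
gripper_force: 0.0
```

send_rows --increments '[[5,[-4.56,1.24,0],[0,0,0]],[5,[-4.56,1.24,0],[0,0,0]],[5,[-4.56,1.24,0],[0,0,0]],[5,[-4.56,1.24,0],[0,0,0]],[5,[-4.56,1.24,0],[0,0,0]]]'

```text
clock: 1.6
position: [0.3311, 0.2756, 0.2266]
ee_rot: [-2.113, -2.324, 0.0]
force: [0.9, -0.2, 0.4]
width: 0.544
gripper_force: 0.0
```

send_rows --increments '[[5,[-4.56,1.24,0],[0,0,0]],[5,[-4.56,1.24,0],[0,0,0]],[5,[-4.56,1.24,0],[0,0,0]],[5,[-4.56,1.24,0],[0,0,0]],[5,[-4.56,1.24,0],[0,0,0]]]'

```text
clock: 2.1
position: [0.4143, 0.0547, 0.2268]
ee_rot: [-2.113, -2.324, -0.001]
force: [0.9, 0.7, 0.6]
width: 0.544
gripper_force: 0.0
```

send_rows --increments '[[5,[-4.53,1.2,0],[0,0,0]],[5,[-4.53,1.2,0],[0,0,0]],[5,[-4.53,1.2,0],[0,0,0]],[5,[0,0,4.5],[0,0,0]],[5,[0,0,4.5],[0,0,0]]]'

```text
clock: 2.6
position: [0.4642, -0.0771, 0.1363]
ee_rot: [2.115, 2.319, 0.003]
force: [0.3, 1.4, -0.9]
width: 0.546
gripper_force: 0.0
```

send_rows --increments '[[5,[0,0,0],[0,0,0]],[5,[0,0,0],[0,0,0]]]'

```text
clock: 2.8
position: [0.4624, -0.0756, 0.137]
ee_rot: [-2.113, -2.323, 0.003]
force: [0.2, 0.1, 1.2]
width: 0.546
gripper_force: 0.0
```

Run:
```python
from h import *
r=lambda im,x,y,w,h,W,H:cv2.resize(im[y:y+h,x:x+w],(W,H),interpolation=cv2.INTER_CUBIC)
s=arm.get_image("side")[:,:,::-1];t=arm.get_image("top")[:,:,::-1]
cv2.imwrite("pics/g1.png",np.hstack([r(s,215,205,100,150,400,600),r(t,345,190,80,120,400,600)]))
o=arm.observe();print(o["position"],o["joints"],proj("side",o["position"]),proj("top",o["position"]))
```

```text
[ 0.46414502 -0.07533889  0.13859628] [-0.50358908  0.33310682  0.70478341  2.09176384 -0.29715797  0.81201593
  0.47590397] [[265.15132675 251.57121712]] [[391.27909477 226.3957502 ]]
```

View pics/g1.png

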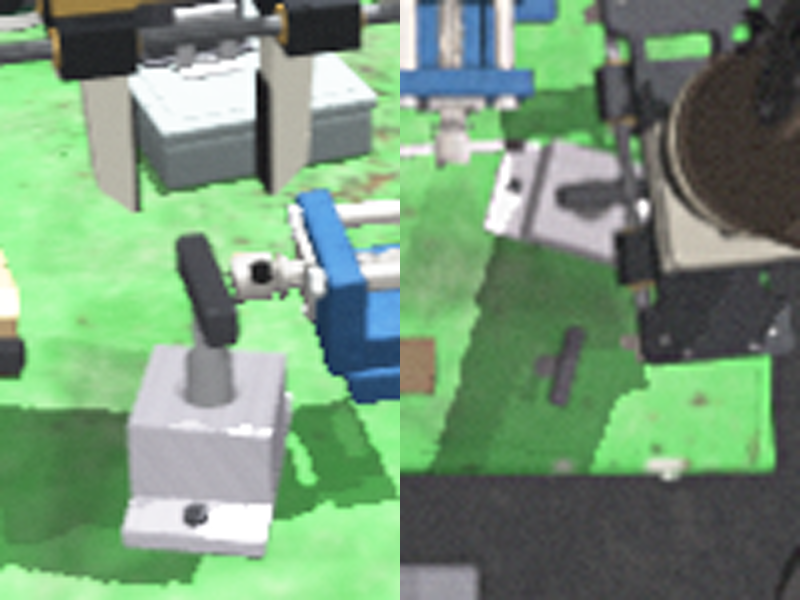

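send_rows --increments '[[5,[0,0,3.1],[0,0,0]],[5,[0,0,3.1],[0,0,0]],[5,[0,0,0],[0,0,0]],[0,[0,0,0],[0,0,0]],[0,[0,0,0],[0,0,0]]]' --force 25

```text
clock: 3.4
position: [0.4644, -0.0754, 0.0767]
ee_rot: [2.112, 2.323, 0.004]
force: [1.0, -0.6, 0.0]
width: 0.421
gripper_force: 0.0
```

send_rows --increments '[[0,[0,0,0],[0,0,0]],[0,[0,0,0],[0,0,0]],[0,[0,0,0],[0,0,0]],[0,[0,0,0],[0,0,0]],[0,[0,0,0],[0,0,0]]]'

```text
clock: 3.9
position: [0.4634, -0.0753, 0.0752]
ee_rot: [2.113, 2.324, 0.001]
force: [-0.3, 1.5, 7.2]
width: 0.153
gripper_force: 25.0
```

send_rows --increments '[[0,[0,0,-2],[0,0,0]],[0,[0,0,-3.5],[0,0,0]],[0,[0,0,-3.5],[0,0,0]],[0,[0,0,-3.5],[0,0,0]],[0,[0,0,-3.5],[0,0,0]]]'

```text
clock: 4.4
position: [0.4623, -0.0755, 0.2359]
ee_rot: [-2.114, -2.323, 0.001]
force: [0.7, 0.2, -2.4]
width: 0.148
gripper_force: 25.0
```

send_rows --increments '[[0,[4.7,0.79,0],[0,0,0]],[0,[4.7,0.79,0],[0,0,0]],[0,[4.7,0.79,0],[0,0,0]],[0,[4.7,0.79,0],[0,0,0]],[0,[4.7,0.79,0],[0,0,0]]]'

```text
clock: 4.9
position: [0.4794, 0.1641, 0.2346]
ee_rot: [-2.113, -2.324, 0.0]
force: [0.9, 0.7, -0.9]
width: 0.15
gripper_force: 25.0
```

send_rows --increments '[[0,[4.7,0.79,0],[0,0,0]],[0,[4.7,0.79,0],[0,0,0]],[0,[4.7,0.79,0],[0,0,0]],[0,[0,0,0],[0,0,-0.1]],[0,[0,0,0],[0,0,-0.1]]]'

```text
clock: 5.4
position: [0.4893, 0.3066, 0.2337]
ee_rot: [1.862, 2.53, -0.003]
force: [1.0, -0.5, -1.9]
width: 0.152
gripper_force: 25.0
```

send_rows --increments '[[0,[0,0,0],[0,0,-0.12]],[0,[0,0,0],[0,0,-0.12]],[0,[0,0,0],[0,0,-0.12]],[0,[0,0,0],[0,0,-0.1]],[0,[0,0,3],[0,0,0]]]'

```text
clock: 5.9
position: [0.4922, 0.3058, 0.2073]
ee_rot: [1.24, 2.883, 0.008]
force: [-0.3, -0.1, -3.4]
width: 0.151
gripper_force: 25.0
```

send_rows --increments '[[0,[0,0,1],[0,0,0]],[0,[0,0,0],[0,0,0]],[0,[0,0,0],[0,0,0]]]'

```text
clock: 6.2
position: [0.4903, 0.3048, 0.195]
ee_rot: [1.247, 2.883, -0.001]
force: [0.9, 0.5, -0.7]
width: 0.149
gripper_force: 25.0
```

Run:
```python
from h import *
r=lambda im,x,y,w,h,W,H:cv2.resize(im[y:y+h,x:x+w],(W,H),interpolation=cv2.INTER_CUBIC)
s=arm.get_image("side")[:,:,::-1];t=arm.get_image("top")[:,:,::-1]
cv2.imwrite("pics/g2.png",np.hstack([r(s,220,130,80,120,400,600),r(t,215,165,80,120,400,600)]))
for i in range(3):
    o=arm.observe();arm.get_image("top");print(o["position"],o["ee_rot"],o["joints"],o["force"])
```

```text
[0.49072356 0.30518406 0.19565432] [1.24636613e+00 2.88301453e+00 1.58609352e-03] [-0.96847873  0.40079749  0.44172431  1.75999681 -0.19661529  1.02321528
  0.30000164] [-0.40103749 -0.29921235 -1.35262935]
[0.49071337 0.30522743 0.19565936] [1.24626069e+00 2.88303640e+00 1.93937635e-03] [-0.96846243  0.40068664  0.44164718  1.76013023 -0.19668884  1.02298125
  0.30007465] [-0.34331769  0.71348282 -1.67002812]
[0.49064656 0.30524879 0.1956062 ] [1.24611214e+00 2.88315523e+00 1.93800392e-03] [-0.96847325  0.40067396  0.44154452  1.7602755  -0.19670187  1.02286343
  0.3001172 ] [-0.76092725  0.38871479 -1.56847981]
```

View pics/g2.png

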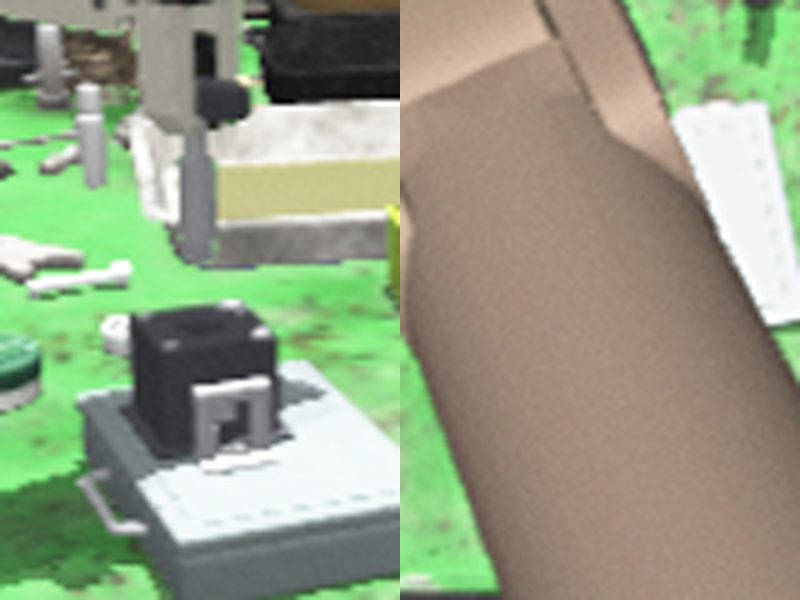

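Run:
```python
from h import *
for z in(.131,.141,.161,.181): print(z,proj("side",[.4907,.3052,z]))
for X in([.4905,.3048,.095],[.4905,.3088,.095],[.4945,.3048,.095]): print(X,proj("side",X),proj("top",X))
```

```text
0.131 [[258.74877466 181.25912335]]
0.141 [[258.59860176 177.38123011]]
0.161 [[258.29472023 169.53569453]]
0.181 [[257.98602774 161.56807838]]
[0.4905, 0.3048, 0.095] [[259.21587865 195.03774073]] [[251.71104662 217.10918163]]
[0.4905, 0.3088, 0.095] [[259.05954767 194.49691398]] [[250.28800727 217.09288789]]
[0.4945, 0.3048, 0.095] [[260.80968335 194.93214447]] [[251.74112227 215.69461965]]
```

send_rows --increments '[[0,[0,0,1.8],[0,0,0]],[0,[0,0,1.7],[0,0,0]],[0,[0,0,0.2],[0,0,0]],[0,[0,0,0.2],[0,0,0]],[0,[0,0,0],[0,0,0]]]'

```text
clock: 6.95
position: [0.4906, 0.3051, 0.1564]
ee_rot: [1.246, 2.883, 0.001]
force: [-0.3, 0.1, -1.7]
width: 0.15
gripper_force: 25.0
```

send_rows --increments '[[0,[0,0,0.2],[0,0,0]],[0,[0,0,0.2],[0,0,0]],[0,[0,0,0],[0,0,0]]]'

```text
clock: 7.25
position: [0.4902, 0.305, 0.1518]
ee_rot: [1.246, 2.884, 0.0]
force: [-0.3, 0.4, -1.1]
width: 0.151
gripper_force: 25.0
```

send_rows --increments '[[0,[0,0,0.15],[0,0,0]],[0,[0,0,0.15],[0,0,0]],[0,[0,0,0.15],[0,0,0]],[0,[0,0,0],[0,0,0]]]'

```text
clock: 7.65
position: [0.4904, 0.3054, 0.1472]
ee_rot: [1.246, 2.884, 0.001]
force: [1.2, 2.0, -2.8]
width: 0.151
gripper_force: 25.0
```

Run:
```python
from h import *
for i in range(2):
    o=arm.observe();print(o["position"],o["force"],o["ft_torque"]); arm.get_image("side")
```

```text
[0.49037853 0.30537261 0.14722095] [ 1.17679618  1.97749642 -2.84685181] [ 0.42016458 -0.21977161  0.00115584]
[0.49034334 0.30530869 0.14721424] [ 1.43606739  2.69147312 -3.08896691] [ 0.48329247 -0.24162594 -0.00380629]
```

send_rows --increments '[[0,[0.03,0.09,0],[0,0,0]],[0,[0,0,0.15],[0,0,0]],[0,[0,0,0.15],[0,0,0]],[0,[0,0,0],[0,0,0]]]'

```text
clock: 8.15
position: [0.4906, 0.3058, 0.144]
ee_rot: [-1.246, -2.884, 0.0]
force: [0.7, 0.5, -2.1]
width: 0.151
gripper_force: 25.0
```

Run:
```python
from h import *
F=[]
for i in range(4):
    o=arm.observe();F.append(np.r_[o["position"],o["force"],o["ft_torque"]]); arm.get_image("side")
print(np.mean(F,0).round(4))
```

```text
[ 0.4906  0.3058  0.1441  0.1857  1.1984 -2.1468  0.2869 -0.1236 -0.0311]
```

send_rows --increments '[[0,[0.04,0.05,0.2],[0,0,0]],[0,[0,0,0.2],[0,0,0]],[0,[0,0,0.2],[0,0,0]],[0,[0,0,0.2],[0,0,0]],[0,[0,0,0],[0,0,0]]]'

```text
clock: 8.85
position: [0.4905, 0.3062, 0.1358]
ee_rot: [-1.246, -2.883, 0.001]
force: [-0.0, 0.0, -1.6]
width: 0.147
gripper_force: 25.0
```

```bash
cat > f.py <<'E'
from h import *
F=[]
for i in range(4):
    o=arm.observe();F.append(np.r_[o["position"],o["force"],o["ft_torque"]]); arm.camera_params("top"); arm.get_image("side")
m=np.mean(F,0).round(4); r=o["ee_rot"]; y=Ro.from_rotvec(r).as_matrix()[:,1]
print("pos",m[:3],"F",m[3:6],"T",m[6:],"yaw",np.arctan2(y[1],y[0]).round(3),"t",o["clock"])
E
python3 f.py
```

```text
pos [0.4907 0.3063 0.1361] F [-0.1883 -0.1062 -1.1588] T [-0.0299  0.0112  0.0037] yaw 0.755 t 9.0
```

send_rows --increments '[[0,[0,0,0.2],[0,0,0]],[0,[0,0,0.2],[0,0,0]],[0,[0,0,0.15],[0,0,0]],[0,[0,0,0.1],[0,0,0]],[0,[0,0,0.0],[0,0,0]]]'

```text
clock: 9.55
position: [0.4908, 0.3064, 0.1298]
ee_rot: [1.246, 2.884, 0.0]
force: [0.1, 0.2, 0.9]
width: 0.149
gripper_force: 25.0
```

```bash
python3 f.py
```

```text
pos [0.4908 0.3064 0.1299] F [-0.3015 -0.305   0.6065] T [-0.1028  0.1208  0.0121] yaw 0.755 t 9.7
```

send_rows --increments '[[0,[0,0,0.1],[0,0,0]],[0,[0,0,0.1],[0,0,0]],[0,[0,0,0.05],[0,0,0]],[0,[0,0,0.0],[0,0,0]]]'

```text
clock: 10.15
position: [0.4909, 0.3065, 0.1273]
ee_rot: [1.246, 2.884, 0.0]
force: [-1.4, 0.2, 3.6]
width: 0.153
gripper_force: 25.0
```

```bash
python3 f.py
```

```text
pos [0.4908 0.3065 0.1273] F [-0.7271  0.0956  3.2538] T [-0.0948  0.1649 -0.0175] yaw 0.755 t 10.3
```

send_rows --increments '[[0,[0,0,0],[0,0,0.05]],[0,[0,0,0],[0,0,0.05]],[0,[0,0,0],[0,0,0.05]],[0,[0,0,0],[0,0,0]]]'

```text
clock: 10.75
position: [0.4907, 0.3063, 0.1272]
ee_rot: [1.46, 2.782, -0.0]
force: [-0.7, 0.2, 3.1]
width: 0.151
gripper_force: 25.0
```

```bash
python3 f.py
```

```text
pos [0.4907 0.3063 0.1272] F [-0.5796 -0.696   2.6648] T [-0.3031  0.2331  0.0108] yaw 0.606 t 10.9
```

send_rows --increments '[[0,[0,0,0],[0,0,0.05]],[0,[0,0,0],[0,0,0.05]],[0,[0,0,0],[0,0,0.05]],[0,[0,0,0],[0,0,0]]]'

```text
clock: 11.35
position: [0.4905, 0.3064, 0.1268]
ee_rot: [-1.663, -2.665, 0.001]
force: [0.3, -0.2, -1.8]
width: 0.15
gripper_force: 25.0
```

```bash
python3 f.py
```

```text
pos [0.4905 0.3065 0.1269] F [-0.1284  0.0164 -1.6733] T [ 0.0084 -0.0011 -0.0127] yaw 0.457 t 11.5
```

send_rows --increments '[[0,[0,0,0.2],[0,0,0]],[0,[0,0,0.2],[0,0,0]],[0,[0,0,0.15],[0,0,0]],[0,[0,0,0],[0,0,0]]]'

```text
clock: 11.95
position: [0.4907, 0.3064, 0.1214]
ee_rot: [-1.663, -2.665, 0.0]
force: [0.5, 0.7, -1.9]
width: 0.152
gripper_force: 25.0
```

```bash
python3 f.py
```

```text
pos [0.4907 0.3064 0.1216] F [ 0.2291  0.3106 -1.5852] T [ 0.0131  0.     -0.0018] yaw 0.455 t 12.1
```

send_rows --increments '[[0,[0,0,0.1],[0,0,0]],[0,[0,0,0.1],[0,0,0]],[0,[0,0,0],[0,0,0]],[0,[0,0,0],[0,0,0]]]'

```text
clock: 12.55
position: [0.4909, 0.3065, 0.1199]
ee_rot: [1.663, 2.665, 0.0]
force: [-0.5, -0.7, 0.4]
width: 0.149
gripper_force: 25.0
```

```bash
python3 f.py
```

```text
pos [0.4909 0.3064 0.1199] F [-0.2178 -0.1437  0.7398] T [-0.1204  0.0743  0.0295] yaw 0.455 t 12.7
```

send_rows --increments '[[0,[0,0,0],[0,0,0.05]],[0,[0,0,0],[0,0,0.05]],[0,[0,0,0],[0,0,0.05]],[0,[0,0,0],[0,0,0]]]'

```text
clock: 13.15
position: [0.4912, 0.3065, 0.1199]
ee_rot: [1.859, 2.532, 0.001]
force: [1.9, -0.3, 1.0]
width: 0.149
gripper_force: 25.0
```

```bash
python3 f.py
```

```text
pos [0.4911 0.3065 0.1199] F [ 1.1888 -0.03    0.9988] T [-0.0615 -0.2835  0.0146] yaw 0.306 t 13.3
```

send_rows --increments '[[0,[0,0,0],[0,0,0.05]],[0,[0,0,0],[0,0,0.05]],[0,[0,0,0],[0,0,0.05]],[0,[0,0,0],[0,0,0]]]'

```text
clock: 13.75
position: [0.4911, 0.3065, 0.1199]
ee_rot: [2.043, 2.386, 0.001]
force: [0.9, 0.4, 0.5]
width: 0.154
gripper_force: 25.0
```

```bash
python3 f.py
```

```text
pos [0.4911 0.3065 0.1199] F [1.5441 0.2441 1.3646] T [-0.0692 -0.5729  0.0695] yaw 0.157 t 13.9
```

send_rows --increments '[[0,[0,0.04,0],[0,0,0.05]],[0,[0,0,0],[0,0,0.05]],[0,[0,0,0],[0,0,0.05]],[0,[0,0,0],[0,0,0]]]'

```text
clock: 14.35
position: [0.4912, 0.3065, 0.1198]
ee_rot: [2.216, 2.227, 0.0]
force: [1.0, 0.6, 0.6]
width: 0.148
gripper_force: 25.0
```

```bash
python3 f.py
```

```text
pos [0.4912 0.3065 0.1198] F [1.5851 0.0964 0.8721] T [-0.05   -0.5224  0.0817] yaw 0.007 t 14.5
```

send_rows --increments '[[0,[0,0.03,0],[0,0,0.04]],[0,[0,0,0],[0,0,0.04]],[0,[0,0,0],[0,0,0]]]'

```text
clock: 14.85
position: [0.4914, 0.3064, 0.1197]
ee_rot: [-2.303, -2.137, 0.0]
force: [1.4, -0.1, 1.0]
width: 0.148
gripper_force: 25.0
```

```bash
python3 f.py
```

```text
pos [0.4914 0.3064 0.1197] F [1.6798 0.1526 0.9884] T [-0.1331 -0.431   0.0878] yaw -0.074 t 15.0
```

send_rows --increments '[[0,[0,0,0],[0,0,0.03]],[0,[0,0,0],[0,0,0.03]],[0,[0,0,0],[0,0,0]]]'

```text
clock: 15.35
position: [0.4914, 0.3065, 0.1197]
ee_rot: [2.368, 2.065, -0.0]
force: [1.7, -0.1, 1.7]
width: 0.15
gripper_force: 25.0
```

```bash
python3 f.py
```

```text
pos [0.4914 0.3065 0.1197] F [ 1.6573 -0.4674  1.1145] T [-0.1374 -0.4073  0.0609] yaw -0.135 t 15.5
```

send_rows --increments '[[0,[0,0,0],[0,0,0.03]],[0,[0,0,0],[0,0,0.03]],[0,[0,0,0],[0,0,0]]]'

```text
clock: 15.85
position: [0.4914, 0.3065, 0.1197]
ee_rot: [2.429, 1.992, -0.0]
force: [1.0, -0.1, 1.6]
width: 0.145
gripper_force: 25.0
```

```bash
python3 f.py
```

```text
pos [0.4914 0.3065 0.1197] F [1.5522 0.1146 1.6461] T [-0.0964 -0.3798  0.083 ] yaw -0.195 t 16.0
```

send_rows --increments '[[0,[0,0,0],[0,0,0.03]],[0,[0,0,0],[0,0,0.02]],[0,[0,0,0],[0,0,0]]]'

```text
clock: 16.35
position: [0.4915, 0.3065, 0.1198]
ee_rot: [2.477, 1.932, 0.0]
force: [1.8, -0.6, 2.1]
width: 0.151
gripper_force: 25.0
```

```bash
python3 f.py
```

```text
pos [0.4915 0.3065 0.1198] F [1.8634 0.2459 1.474 ] T [-0.0857 -0.3886  0.0691] yaw -0.245 t 16.5
```

Run:
```python
from h import *
s=arm.get_image("side")[:,:,::-1]
cv2.imwrite("pics/g3.png",cv2.resize(s[150:230,225:325],(800,640)[:1]+(600,),interpolation=cv2.INTER_CUBIC))
```

```text
(no output)
```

View pics/g3.png

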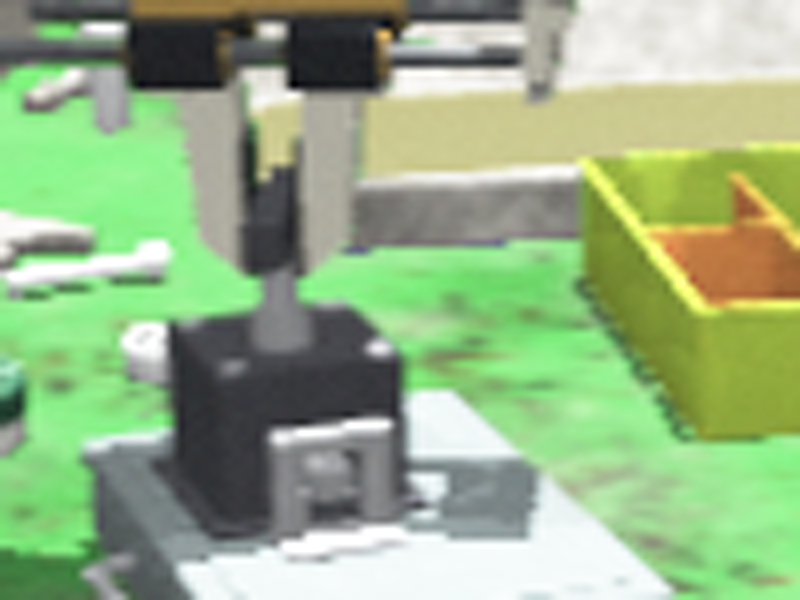

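The key stands home in the lock, gripped squarely, and the bolt at (325,475) in the crop is coming out into the keeper. No stop felt yet, so I'm turning on.

send_rows --increments '[[0,[0,0,0],[0,0,0.03]],[0,[0,0,0],[0,0,0.02]],[0,[0,0,0],[0,0,0]]]'

```text
clock: 16.9
position: [0.4915, 0.3065, 0.1198]
ee_rot: [2.525, 1.869, 0.0]
force: [1.3, 0.5, 0.9]
width: 0.147
gripper_force: 25.0
```

```bash
python3 f.py
```

```text
pos [0.4915 0.3065 0.1197] F [1.699  0.6125 1.3612] T [-0.0672 -0.4799  0.0902] yaw -0.295 t 17.05
```

send_rows --increments '[[0,[0,0,0],[0,0,0.02]],[0,[0,0,0],[0,0,0.02]],[0,[0,0,0],[0,0,0]]]'

```text
clock: 17.4
position: [0.4915, 0.3065, 0.1197]
ee_rot: [2.562, 1.818, 0.0]
force: [2.0, 0.4, 1.7]
width: 0.149
gripper_force: 25.0
```

```bash
python3 f.py
```

```text
pos [0.4915 0.3065 0.1197] F [2.0762 0.0385 1.7155] T [-0.0444 -0.5128  0.1562] yaw -0.335 t 17.55
```

Torque has risen to 0.156 N m, so this is the stop. Easing off and releasing.

send_rows --increments '[[0,[0,0,0],[0,0,-0.02]],[0,[0,0,0],[0,0,-0.02]],[0,[0,0,0],[0,0,0]],[4,[0,0,0],[0,0,0]],[4,[0,0,0],[0,0,0]]]'

```text
clock: 18.1
position: [0.4907, 0.3062, 0.1194]
ee_rot: [-2.524, -1.87, 0.002]
force: [0.3, 0.2, -0.5]
width: 0.276
gripper_force: 0.0
```

send_rows --increments '[[4,[0,0,0],[0,0,0]],[4,[0,0,0],[0,0,0]],[4,[0,0,0],[0,0,0]],[4,[0,0,0],[0,0,0]]]'

```text
clock: 18.5
position: [0.4914, 0.3065, 0.1197]
ee_rot: [-2.524, -1.871, 0.0]
force: [-0.1, -0.5, -0.8]
width: 0.437
gripper_force: 0.0
```

send_rows --increments '[[4,[0,0,-0.5],[0,0,0]],[4,[0,0,-2],[0,0,0]],[4,[0,0,-4],[0,0,0]],[4,[0,0,-4],[0,0,0]],[4,[0,0,0],[0,0,0]]]'

```text
clock: 19.0
position: [0.4944, 0.3072, 0.2302]
ee_rot: [-2.524, -1.87, -0.013]
force: [-0.0, 0.6, -0.6]
width: 0.437
gripper_force: 0.0
```

```bash
python3 f.py
python3 - <<'E'
from h import *
s=arm.get_image("side")[:,:,::-1]
cv2.imwrite("pics/g4.png",cv2.resize(s[150:230,225:325],(750,600),interpolation=cv2.INTER_CUBIC))
E
```

```text
pos [0.4926 0.3069 0.227 ] F [-0.3143  0.3204 -0.4939] T [-0.1012  0.0905  0.0129] yaw -0.295 t 19.15
```

View pics/g4.png

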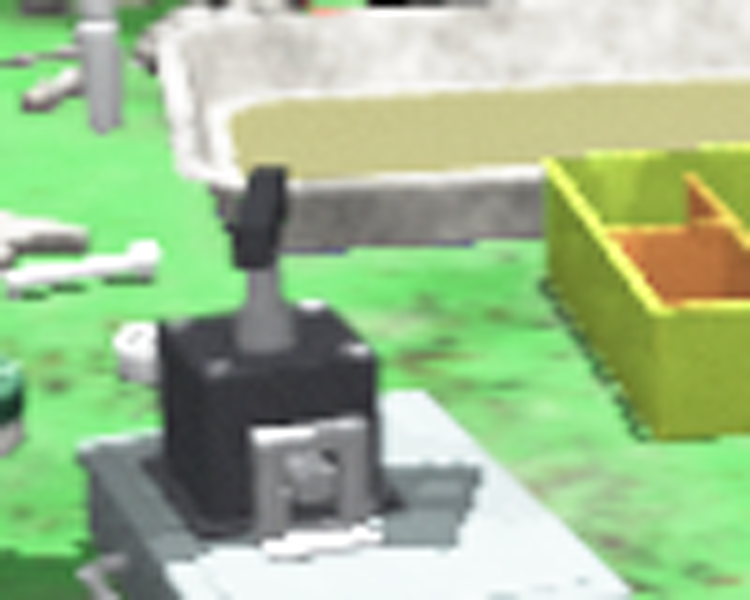

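The key stands upright and home, released, with the bolt at (310,480) in the crop out into the keeper and the gripper clear.

```bash
python3 -c "
from cell import arm
print(arm.sign_off())"
```

```text
the job is handed in; nothing more can be done
None
```

I handed the job in at about 19 s: the key dropped into the slot, went fully home and turned clockwise until I felt the stop. It was left standing released in the lock with the bolt out in the keeper; `sign_off` returned no verdict.

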